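Present a chromatography column for inspection

ROBOT

A 6-joint arm with a two-finger parallel gripper is mounted at the origin on a cart in front of the work surface, level with it; the furniture and walls round the work are solid. World frame = base frame: x ahead of the robot, y to its left, z up, the work surface at z = 0. Lengths are in m, angles in rad, forces in N, time in s.
With the tool pointing down it reaches from about 0.275 to 0.825 m from the base axis. Payload 4.9 kg.
Tool frame: the origin (TCP) lies midway between the tips of the shut fingers; the grasp point (between the pads) lies 19 mm behind it (bot.grip_depth is the distance from the TCP to the grasp point, in m); z points along the fingers, y is the line along which they close (so a half turn about z gives the same grasp; the last joint's range is limited). The gripper opens to 85 mm and grips with 20 to 120 N. Pads are 22 mm wide; open, the fingers measure 114 mm over their backs; the gripper's body (76 mm by 85 mm) begins 54 mm behind the grasp point. The pads swing forward as they close: fully open they stand 13 mm farther back than shut.
Start: joints at [1.119, 0.326, -0.193, 1.052, 0, 1.437], TCP at [0.172, 0.522, 0.231] pointing down, gripper open.
Joint ranges: [-2.65, 2.65], [-0.97, 1.79], [-1.3, 1.35], [-1.93, 2.1], [-1.47, 1.37], [-3.14, 3.14]. Speed limits (rad/s): [2.57, 2.57, 3.14, 3.14, 3.14, 3.14].

INTERFACE

Orientations are given as a unit quaternion [w, x, y, z].
In Python, from cell import bot gives the robot as it stands. Calls block until the motion is done:
- bot.move_pose(position, orientation): joint-space move of the TCP to a pose.
- bot.move_linear(position, speed=0.15, rotation=None, until_force=None): straight line of the TCP; rotation=None keeps the orientation; speed is the mean speed in m/s. With until_force (N) it stops when the force on the tool has changed by that much, and returns True; else False.
- bot.goto_joints(angles): joint-space move.
- bot.set_gripper(opening, grasp_force=None): opening from 0.0 (shut) to 1.0 (fully open); grasp_force is the grip in N (None keeps the last); returns when the fingers have stopped.
- bot.wait(seconds).
- bot.solve_ik(position, orientation): joint angles nearest the present ones, or None.
- bot.camera(name): name is "scene" or "side" or "wrist"; returns the picture (384x512x3 uint8, red, green, blue); there is no depth.
- bot.calibration(name): a dict with "mtx" (3x3 intrinsics, pixels), "extrinsics" (4x4, takes a point from world to camera coordinates); the wrist camera has in their place "hand_eye" (4x4, takes a point from camera to tool coordinates, whose origin is the TCP and whose axes are the flange's). Camera axes: x right, y down, z forward; pixel columns grow to the right and rows downward; lengths in m; the calibration is good to about 2 mm. The wrist camera is an equidistant fisheye: a pixel r from the principal point sees the ray r / f radians off the axis. A picture is of the moment at which its call begins: read the wrist's pose just before it. calibration takes no time and is no camera call.
A pose or a line that the arm cannot do raises bot.PlanningError and nothing moves.
- bot.close_job(): hands the job in; it is judged then, once.
Trained networks look in the newest picture that a camera, given by its name, has taken for a name from the list of things; names that differ only in an ending like _2 or _b are one class to them, and where a whole thing is asked for, a point or a joint stands for the part that bears it (a point fixed in the world has none). Each returns a list of dicts, best first, with "confidence" (0 to 1); they miss things now and then, are a little off and sometimes report something else, mostly with a low value. They report only what shows in the picture. A call takes as long as a camera call.
- bot.search_frame(camera, thing): "bbox" ([left, top, width, height] in pixels, round what is visible of it).
Readings, each from a call of its own:
- bot.read_clock(): time.
- bot.read_joint_positions(): joint angles.
- bot.read_joint_vel(): joint speeds.
- bot.read_joint_efforts(): joint torques, N m.
- bot.read_position(): TCP position.
- bot.read_tool_rot(): TCP orientation.
- bot.read_ft_force(): force on the tool from outside, world axes, zero at the start.
- bot.read_moment(): the same for the moment, N m.
- bot.read_gripper_width(): opening from 0.0 (shut) to 1.0 (fully open).
- bot.read_finger_force(): force on a finger pad.
Only numpy, scipy, OpenCV 4.12 (cv2) and the standard library are available. Lean on these libraries where they do the work, as an engineer would, in place of code of your own. Each camera call takes 0.05 s, during which the arm holds its last target. There are 200 camera calls.

TASK

Take the long chromatography column with the yellow band out of the blue bin and hold it up for inspection over the black mat: level, still, centred over the mat and in line with its long white stripe, about 15 cm above it. Keep the column level all the way, leave the short green-banded column in the bin and everything else where it is, and finish while still holding the column in the gripper; do not put it down.

Things in the scene. Friction and masses are not known exactly. Their poses are not given: they have to be found in the camera images.
- long_column (a point): Centre of the long steel column with a yellow band round its middle: 178 mm long; grasp it as a bar 12.5 mm high, 14 mm wide. Hexagonal end nuts keep it from rolling. 0.1 to 0.21 kg, balanced at this point, which is on its axis half-way along, 6 mm above the bin floor it lies on. Its y axis runs along the column, z up at the start. The green one lies on the bin's other side.
- column_0: The same long yellow-banded column (loose); origin under its centre (on its underside), z up at the start. Its own y axis is 0.105 rad clockwise of the tube seen from above, so use long_column for the direction.
- short_column (a point): Centre of the short steel column with a green band, 128 mm long, 12.5 mm thick, 0.11 kg, 6 mm above what it lies on; it lies in the bin about 76 mm to the side of the long one, roughly parallel. Must stay there.
- bin: Open blue plastic bin, fixed to the bench: 228 mm (its x) by 240 mm (its y), 40 mm high, walls and floor 4 mm thick. Origin at the centre of its underside on the bench. The columns lie roughly along its y, about 38 mm either side of its middle.
- mat: Black inspection mat, fixed flat on the bench: 110 mm (its x) by 230 mm (its y), 3 mm thick. Origin at the centre of its underside on the bench. A white stripe with a short cross bar at each end runs along its y.
- beaker_mid (a point): Glass beaker, loose bystander, 54 mm across, 69 mm high; point at its centre, half-way up, z along its axis. Stands between bin and mat.
- wash_mid (a point): White wash bottle with blue cap and bent spout, loose bystander, 63 mm across, 194 mm high; point in the middle of its body 65 mm above the bench, z along its axis. Stands behind the bin.
- marker_mid (a point): Black and white marker pen lying on the bench, loose bystander, 135 mm long, 16 mm thick; point at its centre. Lies between bin and mat.

How it is judged:
On the way:
1. the long column is lifted clear of the bin in the gripper, level, its centre above 80 mm (height (world z) of long_column above 0.08 m and contact force between column_0 and the fingers above 1 N and contact force between column_0 and bin below 0.1 N and contact force between column_0 and mat below 0.1 N and angle between long_column's own y axis and vertical between 1.4 and 1.74 rad), for 0.2 s.
At the end, for the whole second after the job is handed in: Long column carried by the gripper alone, its centre within 30 mm of the mat's centre seen from above and 100 to 200 mm above the bench, level within 0.17 rad, in line with the mat's length within 0.2 rad (either way round), still; the short column lies in the bin (horizontal distance between long_column and mat below 0.03 m and height (world z) of long_column between 0.1 and 0.2 m and angle between the y axis of long_column and the y axis of mat, either way round below 0.2 rad and linear speed of column_0 below 0.02 m/s and angular speed of column_0 below 0.15 rad/s and z of short_column in the frame of bin below 0.03 m and angle between long_column's own y axis and vertical between 1.4 and 1.74 rad and contact force between column_0 and the fingers above 1 N and contact force between column_0 and bin below 0.1 N and contact force between column_0 and mat below 0.1 N); the arm keeps its last pose, push and grip.
It fails at once if the long column leans more than 0.45 rad from level (angle between long_column's own y axis and vertical below 1.12 rad or angle between long_column's own y axis and vertical above 2.02 rad).
It fails at once if the short column is shifted more than 35 mm (distance of short_column from where it was at the start of the episode above 0.035 m).
It fails at once if the beaker, wash bottle or marker is shifted more than 25 mm (distance of any of beaker_mid, wash_mid, marker_mid from where it was at the start of the episode above 0.025 m).
It also fails if it takes over 46 s, if anything falls off the work surface, if the arm or the gripper's body presses on something with over 40 N, if the wrist force passes 120 N, or if a joint passes its speed limit or range.

## Working session

There is one attempt and no reset: what is moved stays moved. The work goes in short steps, each a Python script; the robot and the scene stay as the last script left them, time stands still between calls to the robot, and variables do not carry over. Pictures are saved under pics/ and viewed, at most 10 in all, crops included, and the job is handed in when it is done.

```bash
mkdir -p pics
python3 - <<'E'
from cell import bot
import cv2,numpy as np
a=[]
for c in("scene","side"):
    im=bot.camera(c); cv2.imwrite(f"pics/{c}.png",im[:,:,::-1]); 
    k=bot.calibration(c); print(c,k["mtx"].round(1).tolist(),k["extrinsics"].round(3).tolist())
    for t in("long_column","short_column","bin","mat","beaker_mid","wash_mid","marker_mid"):
        print(t,[(np.round(d["bbox"]).tolist(),round(d["confidence"],2)) for d in bot.search_frame(c,t)[:2]])
E
```

```text
scene [[385.2, 0.0, 259.3], [0.0, 385.2, 199.8], [0.0, 0.0, 1.0]] [[0.876, -0.481, 0.019, -0.544], [-0.329, -0.625, -0.708, 0.251], [0.352, 0.614, -0.706, 0.855], [0.0, 0.0, 0.0, 1.0]]
long_column [([192.0, 165.0, 19.0, 34.0], 0.44)]
short_column [([164.0, 179.0, 21.0, 27.0], 0.66)]
bin [([134.0, 145.0, 104.0, 82.0], 0.89)]
mat []
beaker_mid [([236.0, 213.0, 24.0, 29.0], 0.68)]
wash_mid [([251.0, 107.0, 30.0, 55.0], 0.59), ([188.0, 165.0, 21.0, 32.0], 0.28)]
marker_mid [([183.0, 233.0, 29.0, 39.0], 0.64)]
side [[385.8, 0.0, 256.2], [0.0, 385.8, 185.4], [0.0, 0.0, 1.0]] [[-0.902, -0.432, 0.021, 0.503], [-0.293, 0.574, -0.764, 0.271], [0.318, -0.695, -0.645, 0.874], [0.0, 0.0, 0.0, 1.0]]
long_column [([212.0, 256.0, 35.0, 58.0], 0.73)]
short_column []
bin [([172.0, 232.0, 140.0, 130.0], 0.78)]
mat [([296.0, 154.0, 60.0, 48.0], 0.59), ([172.0, 232.0, 138.0, 132.0], 0.59)]
beaker_mid [([251.0, 190.0, 22.0, 30.0], 0.57)]
wash_mid [([121.0, 200.0, 31.0, 61.0], 0.9)]
marker_mid [([301.0, 212.0, 13.0, 40.0], 0.59)]
```

View pics/scene.png

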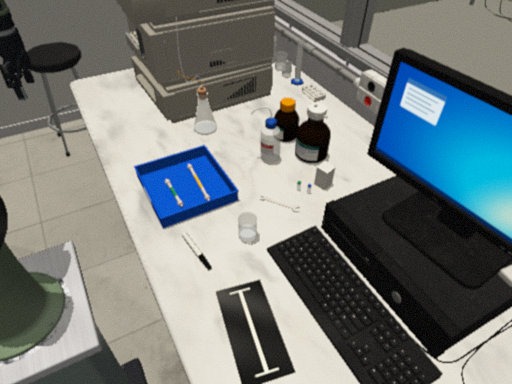

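View pics/side.png

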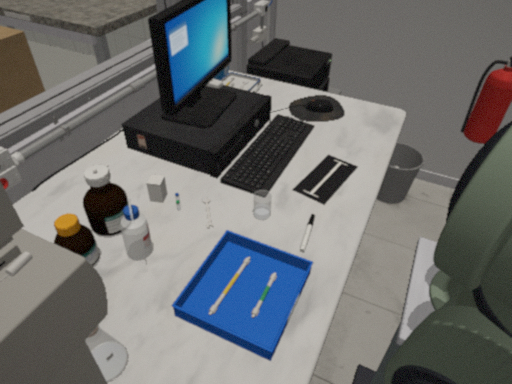

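Scene view: long yellow column runs from about (190,165) to (208,199), and the mat stripe from (240,290) to (268,372). Side view: the column runs (248,258) to (212,311) and the stripe (343,164) to (311,192). The beaker is at (248,228) in the scene view and (262,205) in the side view.

```bash
cat > h.py <<'E'
from cell import bot
import cv2,numpy as np
from scipy.spatial.transform import Rotation as R
def px2w(c,uv,z):
    k=bot.calibration(c);E=k["extrinsics"];r=np.linalg.inv(k["mtx"])@[*uv,1]
    o=-E[:3,:3].T@E[:3,3];d=E[:3,:3].T@r
    return o+d*(z-o[2])/d[2]
def wristpx(uv,z,p,q):
    k=bot.calibration("wrist");m=k["mtx"];T=k["hand_eye"]
    a=np.array([(uv[0]-m[0,2])/m[0,0],(uv[1]-m[1,2])/m[1,1]]);th=np.hypot(*a)
    d=np.r_[a/max(th,1e-9)*np.sin(th),np.cos(th)]
    Rw=R.from_quat(q,scalar_first=True).as_matrix()
    o=p+Rw@T[:3,3];d=Rw@T[:3,:3]@d
    return o+d*(z-o[2])/d[2]
def down(yaw): # tool z down, tool y at heading yaw
    y=np.array([np.cos(yaw),np.sin(yaw),0]);z=np.array([0,0,-1.])
    return R.from_matrix(np.c_[np.cross(y,z),y,z]).as_quat(scalar_first=True)
def show(n,*ps):
    m=(ps[0]+ps[1])/2;d=ps[1]-ps[0];print(n,m.round(3),"len",np.linalg.norm(d).round(3),"ang",np.arctan2(d[1],d[0]).round(3))
E
python3 - <<'E'
from h import *
for c,cols in(("scene",dict(long=[(190,165),(208,199),.01],short=[(167,181),(181,205),.01],stripe=[(240,290),(268,372),.003],marker=[(184,234),(210,269),.008],beaker=[(248,240),(248,241),0],wash=[(269,161),(270,161),0])),
 ("side",dict(long=[(212,311),(248,258),.01],short=[(253,314),(274,275),.01],stripe=[(343,164),(311,192),.003],marker=[(312,215),(303,250),.008],beaker=[(262,216),(262,217),0],wash=[(140,255),(141,255),0]))):
    for n,(a,b,z) in cols.items(): show(c+" "+n,px2w(c,a,z),px2w(c,b,z))
print(bot.read_tool_rot(),bot.calibration("wrist"))
E
```

```text
scene long [0.525 0.205 0.01 ] len 0.166 ang -1.634
scene short [0.442 0.192 0.01 ] len 0.114 ang -1.559
scene stripe [ 0.45  -0.283  0.003] len 0.198 ang -1.751
scene marker [ 0.42  -0.034  0.008] len 0.135 ang -1.453
scene beaker [ 0.554 -0.06   0.   ] len 0.003 ang -2.052
scene wash [0.768 0.2   0.   ] len 0.003 ang -0.479
side long [0.526 0.203 0.01 ] len 0.165 ang -1.599
side short [0.446 0.196 0.01 ] len 0.114 ang -1.568
side stripe [ 0.446 -0.284  0.003] len 0.187 ang 1.315
side marker [ 0.422 -0.031  0.008] len 0.132 ang 1.734
side beaker [ 0.558 -0.036  0.   ] len 0.004 ang 2.006
side wash [ 0.771  0.225 -0.   ] len 0.002 ang -2.677
[3.17833071e-06 1.58259791e-01 9.87397508e-01 1.06972383e-05] {'mtx': array([[297.31863964,   0.        , 262.98135956],
       [  0.        , 297.31863964, 188.50657934],
       [  0.        ,   0.        ,   1.        ]]), 'hand_eye': array([[-6.18000365e-04, -9.43921296e-01, -3.30169963e-01,
         8.47287529e-02],
       [ 9.99999809e-01, -5.82981523e-04, -2.05080958e-04,
        -1.99911340e-04],
       [ 1.09729566e-06, -3.30170026e-01,  9.43921476e-01,
        -1.42063002e-01],
       [ 0.00000000e+00,  0.00000000e+00,  0.00000000e+00,
         1.00000000e+00]])}
```

Run:
```python
from h import *
for yaw in(-0.04,np.pi-0.04):
  for p in([.525,.204,.3],[.525,.204,.007],[.525,.204,.25],[.448,-.283,.16]):
    q=bot.solve_ik(p,down(yaw-(.17 if p[1]<0 else 0))); print(round(yaw,2),p,None if q is None else np.round(q,2))
yaw=-0.04
bot.move_pose([.47,.204,.25],down(yaw))
p,q=bot.read_position(),bot.read_tool_rot()
im=bot.camera("wrist");cv2.imwrite("pics/w1.png",im[:,:,::-1]);print(p,q,bot.read_clock())
for t in("long_column","short_column","bin"):print(t,bot.search_frame("wrist",t)[:2])
```

```text
-0.04 [0.525, 0.204, 0.3] [ 0.24  0.32 -0.03  1.22  0.    1.85]
-0.04 [0.525, 0.204, 0.007] [ 0.24  0.59 -0.42  0.56  0.    1.85]
-0.04 [0.525, 0.204, 0.25] [ 0.24  0.34 -0.12  1.11  0.    1.85]
-0.04 [0.448, -0.283, 0.16] [-0.7   0.35 -0.35  0.87  0.    1.08]
3.1 [0.525, 0.204, 0.3] [ 0.24  0.32 -0.03  1.22  0.   -1.29]
3.1 [0.525, 0.204, 0.007] [ 0.24  0.59 -0.42  0.56  0.   -1.29]
3.1 [0.525, 0.204, 0.25] [ 0.24  0.34 -0.12  1.11  0.   -1.29]
3.1 [0.448, -0.283, 0.16] [-0.7   0.35 -0.35  0.87  0.   -2.06]
[0.46962539 0.20476514 0.24997757] [-2.03312002e-04  7.20573204e-01  6.93378839e-01  4.57548490e-05] 2.4583
long_column [{'bbox': [298.7, 81.6, 13.1, 134.3], 'confidence': 0.69}, {'bbox': [449.2, 123.2, 62.8, 59.6], 'confidence': 0.56}]
short_column [{'bbox': [235.5, 114.0, 17.9, 96.3], 'confidence': 0.56}]
bin [{'bbox': [178.4, 52.9, 191.0, 197.0], 'confidence': 0.83}]
```

View pics/w1.png

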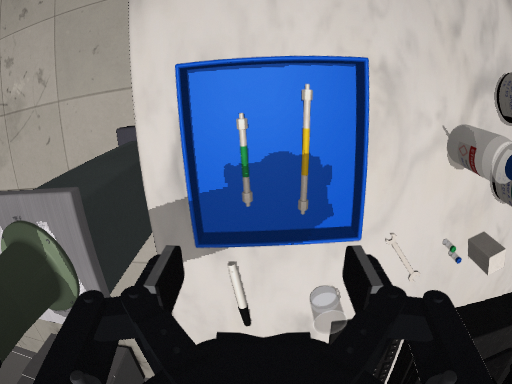

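The wrist view shows the long column from (308,84) to (303,215) and the short one from (241,113) to (248,206). Both lie free in the bin.

Run:
```python
from h import *
p,q=np.array([0.4696,0.2048,0.24998]),np.array([-2.03312002e-04,7.20573204e-01,6.93378839e-01,4.57e-05])
im=cv2.imread("pics/w1.png").astype(int)
sub=im[78:220,285:325]; m=(sub[:,:,2]>90)  # non-blue = red channel
v,u=np.nonzero(m); u=u+285;v=v+78
print(u.min(),u.max(),v.min(),v.max())
W=np.array([wristpx(x,.010,p,q) for x in zip(u,v)])[:,:2]
c=W.mean(0);d=np.linalg.svd(W-c)[2][0] if len(W)<3000 else 0; d*=np.sign(-d[1])
s=(W-c)@d; print("long mid",c+d*(s.min()+s.max())/2,"len",np.ptp(s),"ang",np.arctan2(d[1],d[0]),len(W))
y=(u>300)&False
yb=(im[v,u,2]-im[v,u,0]>80); print("yellow mid",W[yb].mean(0),np.ptp(s[yb]))
show("short",wristpx((241,113),.01,p,q),wristpx((248,206),.01,p,q))
```

```text
299 312 84 213
long mid [0.52595633 0.20602438] len 0.17705421034706617 ang -1.6117036894027028 911
yellow mid [0.52593069 0.206404  ] 0.062418653689476196
short [0.445 0.196 0.01 ] len 0.128 ang -1.553
```

Run:
```python
from h import *
x,y,yaw=.526,.2055,-0.041
q=down(yaw)
bot.set_gripper(0.6)
bot.move_pose([x,y,.12],q)
bot.move_linear([x,y,.045],speed=.1)
print(bot.move_linear([x,y,.008],speed=.04,until_force=6),bot.read_position(),bot.read_ft_force())
bot.set_gripper(0.0,grasp_force=60)
print(bot.read_gripper_width(),bot.read_finger_force(),bot.read_ft_force())
bot.move_linear([x,y,.05],speed=.04); bot.wait(.3)
print(bot.read_gripper_width(),bot.read_finger_force(),bot.read_ft_force(),bot.read_moment(),bot.read_clock())
cv2.imwrite("pics/s2.png",cv2.resize(bot.camera("side")[160:380,130:370,::-1],None,fx=2,fy=2))
```

```text
False [0.52622541 0.20556852 0.00821973] [ 0.38481021 -0.22470225 -0.52760296]
0.1268151246887569 58.7484909966588 [-1.17599896 -0.23783966  4.15095163]
0.1258299516074623 58.58201656490564 [ 0.22170259  0.02021409 -1.46661913] [-0.0285078  -0.00559832  0.00530717] 7.5917
```

View pics/s2.png

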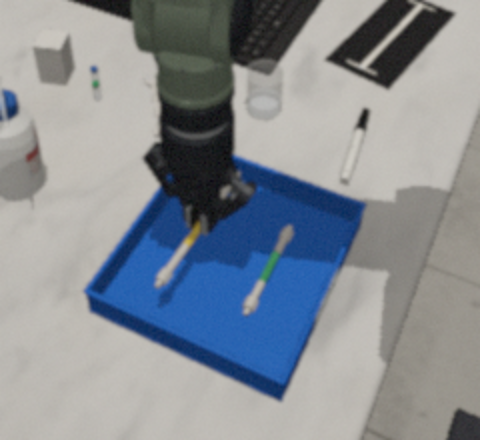

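The side crop shows the column held level by its yellow band just above the bin floor, with the green column undisturbed. Next I refine the mat pose from the first pictures and lift.

Run:
```python
from h import *
P=[]
for c,(x0,y0,x1,y1) in(("scene",(212,274,300,384)),("side",(290,150,362,204))):
    g=cv2.cvtColor(cv2.imread(f"pics/{c}.png"),cv2.COLOR_BGR2GRAY)[y0:y1,x0:x1]
    m=(g<80).astype(np.uint8); n,l,s,_=cv2.connectedComponentsWithStats(m)
    k=1+s[1:,4].argmax(); h=cv2.findContours((l==k).astype(np.uint8),0,1)[0][0][:,0]+[x0,y0]
    W=np.array([px2w(c,u,.003)[:2] for u in h]).astype(np.float32)
    (ctr,sz,a)=cv2.minAreaRect(W); b=cv2.boxPoints((ctr,sz,a)); e=sorted([(b[1]-b[0]),(b[2]-b[1])],key=np.linalg.norm)[1]
    print(c,ctr,sz,np.arctan2(e[1],e[0])%np.pi, h.min(0),h.max(0))
bot.move_linear([.526,.2055,.2],speed=.1); bot.wait(.3)
print(bot.read_finger_force(),bot.read_moment(),bot.read_clock())
```

```text
scene (0.4469975233078003, -0.28367769718170166) (0.22615772485733032, 0.10657782107591629) 1.3891051 [217 281] [293 383]
side (0.45056620240211487, -0.28091245889663696) (0.22346307337284088, 0.10462809354066849) 1.3843274 [294 156] [355 203]
58.59018411487341 [ 0.07136196 -0.00286657 -0.04676845] 9.5917
```

Both cameras agree: the mat is at (0.449,-0.283), long axis at 1.387 rad, with a fitted size close to 110x230 mm.

Run:
```python
from h import *
yaw=1.387-np.pi/2
bot.move_linear([.449,-.2825,.2],speed=.12,rotation=down(yaw))
bot.move_linear([.449,-.2825,.152],speed=.05); bot.wait(.8)
print(bot.read_position(),bot.read_finger_force(),bot.read_ft_force(),bot.read_gripper_width(),bot.read_clock())
a=bot.camera("scene")[130:380,140:390,::-1];b=bot.camera("wrist")[:,:,::-1]
cv2.imwrite("pics/s3.png",cv2.resize(a,None,fx=2,fy=2));cv2.imwrite("pics/w3.png",b)
cv2.imwrite("pics/d3.png",cv2.resize(bot.camera("side")[120:360,150:390,::-1],None,fx=2,fy=2))
```

```text
[ 0.44900862 -0.2824815   0.15198573] 58.59189111739397 [ 0.81721607  0.18152862 -2.7933635 ] 0.1287767201397553 15.7667
```

View pics/s3.png

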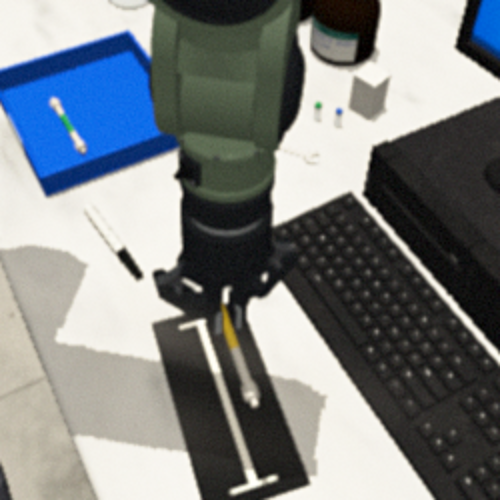

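View pics/w3.png

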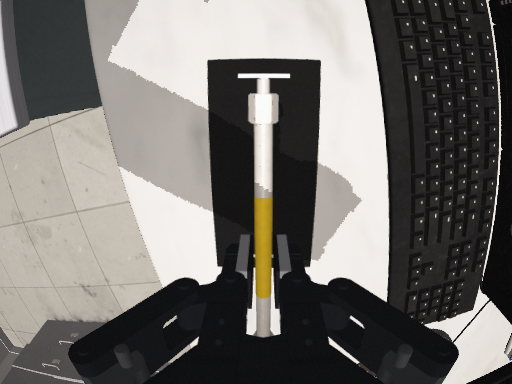

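View pics/d3.png

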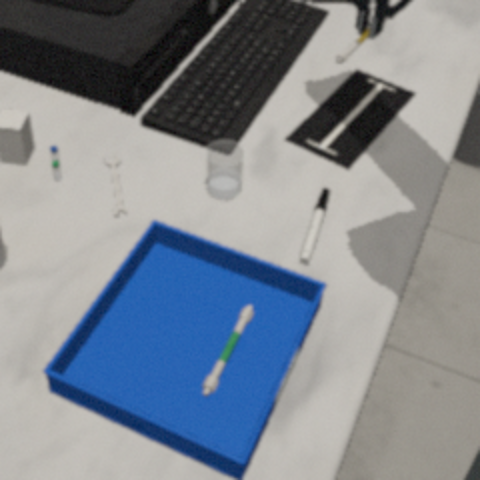

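The wrist view shows the column lying along the stripe, both at column ≈263, with the nut tip at (263,94). The scene view shows its other nut end at about (266,332) full frame. The bystanders and the green column haven't moved. Next I check level using the column ends.

Run:
```python
from h import *
p,q=bot.read_position(),bot.read_tool_rot(); d=np.array([np.cos(1.387),np.sin(1.387),0])
c=np.array([.449,-.2825,.154])
for z in(.135,.144,.154,.164,.173): print(z,((wristpx((263,95),z,p,q)-c)@d).round(4))
# predicted far end in scene for tilts
k=bot.calibration("scene")
for dz in(-.015,0,.015):
    x=k["extrinsics"]@np.r_[c-.089*d+[0,0,dz],1]; u=k["mtx"]@x[:3]; print(dz,(u[:2]/u[2]).round(1))
print(bot.read_joint_vel().round(4),bot.read_moment())
```

```text
0.135 0.0814
0.144 0.0816
0.154 0.0818
0.164 0.082
0.173 0.0822
-0.015 [268.2 336.6]
0 [268.5 332.7]
0.015 [268.8 328.6]
[0.0002 0.002  0.0017 0.0017 0.0012 0.0002] [ 0.04064839  0.0657657  -0.02523573]
```

```bash
python3 -c "
from cell import bot
print(bot.close_job())"
```

```text
the job is handed in; nothing more can be done
None
```

I handed the job in with the long yellow-banded column still in the gripper, level and in line with the stripe about 15 cm above the mat, within about 1 cm of its centre; the short column is still in the bin, the beaker and marker look unmoved, and no verdict came back.

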